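Set and lock the glue sprayer's air regulator

ROBOT

A 6-joint arm with a two-finger parallel gripper is mounted at the origin on the work surface. World frame = base frame: x ahead of the robot, y to its left, z up, the work surface at z = 0. Lengths are in mm, angles in rad, forces in N, time in s.
With the tool pointing down it reaches from about 275 to 750 mm from the base axis. Payload 10.2 kg.
Tool frame: the origin (TCP) lies at the very end of the fingers, on their centre line; the grasp point (between the pads) lies 19 mm behind it; x points along the fingers, y is the direction in which the jaws open and shut, and the axes are right-handed (so a half turn about x gives the same grasp; the last joint's range is limited). The gripper opens to 85 mm and grips with 20 to 120 N. Pads are 22 mm wide; open, the fingers measure 114 mm over their backs; the gripper's body (76 mm by 85 mm) begins 54 mm behind the grasp point. The pads swing forward as they close: fully open they stand 13 mm farther back than shut.
Start: joints at [-1.396, 0.313, 1.498, -0, 1.331, -0.223], TCP at [203.368, -484.017, 231.294] pointing down, gripper open.
Joint ranges: [-2.94, 2.94], [-0.97, 2.17], [0.19, 2.56], [-1.23, 4.37], [0.02, 3.11], [-2.88, 2.88]. Speed limits (rad/s): [2.39, 2.39, 3.01, 3.14, 3.14, 3.14].

INTERFACE

Orientations are given as a unit quaternion [w, x, y, z].
In Python, from rig import ctrl gives the robot as it stands. The module is installed in compiled form; this text tells all that it offers.
- The arm moves only by the tool move_arm, never from a script. Its argument "targets" is a list that holds one entry, the list of rows, each a list of 7 numbers: the opening, from 0 (shut) to 1 (fully open), then the shift along the tool's x, y, z each as a share of 150 mm, from -1 to 1, then the turn, a rotation vector about the tool's x, y, z each as a share of 60 degrees, from -1 to 1. A call has 1 to 5 rows; each row shifts and turns the commanded pose from where the row before left it, along the tool's axes as they then stand; what a row does not reach is not made up. A row lasts 1/10 s, in which the tool goes at most 50 mm and 8.59 degrees, less where a joint would pass 70% of its speed; a pose out of reach is approached as far as the arm can. A call with a number of a shift or a turn outside -1 to 1 is refused whole. A call with a gripper value outside its range is refused whole. The fingers move at their own pace and stop on an object; "force" is the grip in N (left out, the last holds). Time passes only in rows, so rows that do not move let the fingers close. It gives the time, the measured TCP pose, the force and the opening at its end, in the units of the state.
- ctrl.sense(): the state, without advancing time (a new reading comes with each control period).
- ctrl.capture(name): name is "side" or "top" or "wrist"; returns the picture (384x512x3 uint8, red, green, blue); there is no depth.
- ctrl.calibration(name): a dict with "camera_matrix" (3x3 intrinsics, pixels), "extrinsics" (4x4, takes a point from world to camera coordinates); the wrist camera has in their place "tool_from_camera" (4x4, takes a point from camera to tool coordinates, whose origin is the TCP and whose axes are the tool frame's). Camera axes: x right, y down, z forward; pixel columns grow to the right and rows downward; lengths in mm; the calibration is good to about 2 mm. A picture is of the moment at which its call begins: read the wrist's pose just before it. calibration takes no time and is no camera call.
- ctrl.finish_job(): hands the job in, once; it reports no verdict.
Trained networks look in the newest picture that a camera, given by its name, has taken for a name from the list of things; names that differ only in an ending like _2 or _b are one class to them, and where a whole thing is asked for, a point or a joint stands for the part that bears it (a point fixed in the world has none). Each returns a list of dicts, best first, with "confidence" (0 to 1); they miss things now and then, are a little off and sometimes report something else, mostly with a low value. They report only what shows in the picture. A call takes as long as a camera call.
- ctrl.recognise(label, camera): "point" ([row, column] in pixels, amid what is visible of it).
- ctrl.cut_out(label, camera): "pixels" (384x512 bool, what is visible of it) and "point" ([row, column] in pixels, amid what is visible of it).
The state is a dict: "time_s": time; "joints": joint angles; "dq": joint speeds; "tau": joint torques, N m; "eef_pos": TCP position; "ee_rot": TCP orientation; "force": force on the tool from outside, world axes, zero at the start; "wrist_torque": the same for the moment, N m; "grip_width": opening from 0.0 (shut) to 1.0 (fully open).
Only numpy, scipy, OpenCV 4.12 (cv2) and the standard library are available. Lean on these libraries where they do the work, as an engineer would, in place of code of your own. Each camera call takes 0.05 s, during which the arm holds its last target.

TASK

Set the air for the glue sprayer: turn the regulator's black knob until its white pointer is in the red band on the ring beneath it, feel for the locking notch, which is hidden somewhere within that band, by pulling the knob up lightly while turning it a little to and fro, and then draw the knob straight up, all the way out, so that it stays locked there, and let go. Where it will not come up, do not force it: keep the knob's load on its lock (pulling or twisting) below 20 N. Leave the other things on the table where they are.

Things in the scene. Friction and masses are not known exactly. Their poses are not given: they have to be found in the camera images.
- knob: black knob, axis vertical: round skirt (50 mm diameter, 6 mm high) with an upright bar across it (44 mm long, 16 mm thick, top 42 mm above the origin). Origin on the axis at the skirt's underside, 136 mm above the table when in. x runs along the bar to its white-pointer end, z up. Turning friction 0.06 N m; stays where left. It starts 0.75 to 1.2 rad clockwise (seen from above) of the band's middle
- knob_grip (a point): the point to grip: on the knob's axis in the bar grip, 28 mm above the underside of the skirt (22 mm above the skirt's top, 14 mm below the bar's top); it turns and rises with the knob, same axes as the knob
- bonnet: fixed metal setting ring (76 mm diameter, 34 mm high) under the knob, same axis; origin at its underside on the axis. A red band on its top spans 0.42 rad either side of the ring's own x axis; black ticks elsewhere. Inside, unseen: a sprung lock plate with one notch, whose middle lies anywhere within 0.36 rad either side of the band's middle (differs each time; find it by feel)
- lift (a joint): how far the knob is pulled out, m: 0 in, 0.012 fully out (locked). Slides with 4 N friction, stays where left. The key on the knob passes the notch within about 0.025 rad either side of its middle; elsewhere it meets the lock plate after 1.5 mm, which resists with 4.5 N plus 3 N per mm up to a hard stop 7 mm on (0.0085). Out, the key in the notch stops turning and a yellow sleeve shows
- regulator: the regulator on its wooden board (200 x 300 x 12 mm), fixed to the table; origin under the board's centre, below the knob's axis; aluminium block 75 x 60 mm, grey body 66 mm in diameter up to 100 mm, round gauge on its -x side, brass ports on its y sides
- glue_jar: loose glue jar, 52 mm diameter, 60 mm high, on the board beside the regulator; origin under its centre; leave it
- pin_tin: loose steel tin, 56 mm diameter, 35 mm high, on the board at the other side; origin under its centre; leave it
- scissors: scissors with red handles lying on the table, about 170 mm long, 10 mm high; leave them
- brush: brush lying on the table, 190 mm long; leave it
- small_frame: small picture frame lying flat, 190 x 150 x 14 mm; leave it
- brush_mug: empty blue cup, 76 mm diameter, 90 mm high; leave it

How it is judged:
By the outcome, as a careful person would: the job done as asked, in the order asked, and still so for the second after the job is handed in, with the robot touching nothing.
It also fails if it takes over 64 s, if anything falls off the work surface, if the arm or the gripper's body presses on something with over 40 N, if the wrist force passes 120 N, or if a joint passes its speed limit or range.

## Working session

There is one attempt and no reset: what is moved stays moved. The work goes in short steps, Python scripts to look and compute and a tool call to move; the robot and the scene stay as the last step left them, time stands still between calls to the robot, and variables do not carry over. Pictures are saved under pics/ and viewed, and the job is handed in when it is done.

Besides the shell and the picture viewer there is one more tool, called after "Call:" as name([rows], argument=value, ...), one row to a line, values as JSON. move_arm: Moves the arm, as the interface text tells. Shift numbers are shares of 150 mm and turn numbers shares of 60 degrees, none past 1 either way. Its arguments: {"type":"object","properties":{"targets":{"type":"array","items":{"type":"array","items":{"type":"array","items":{"type":"number","minimum":-1,"maximum":1}}}},"force":{"type":"number"}},"required":["targets"]}

```bash
mkdir -p pics; python3 - <<'E'
from rig import ctrl
import cv2,numpy as np
for n in ["side","top","wrist"]:
    im=ctrl.capture(n); cv2.imwrite(f"pics/{n}0.png",im[:,:,::-1])
    print(n,{k:np.round(v,3).tolist() for k,v in ctrl.calibration(n).items()})
    for l in ["knob","bonnet","knob_grip","regulator","glue_jar","pin_tin"]:
        try: print(l,[(np.round(d["point"]).tolist(),round(d["confidence"],2)) for d in ctrl.recognise(l,n)[:2]])
        except Exception as e: print(l,e)
s=ctrl.sense(); print(s)
E
```

```text
side {'camera_matrix': [[448.234, 0.0, 258.562], [0.0, 448.234, 194.765], [0.0, 0.0, 1.0]], 'extrinsics': [[-0.997, -0.073, -0.011, 526.326], [-0.044, 0.711, -0.702, 108.641], [0.059, -0.7, -0.712, 1260.02], [0.0, 0.0, 0.0, 1.0]]}
knob [([214.0, 236.0], 0.53)]
bonnet [([229.0, 236.0], 0.91)]
knob_grip [([214.0, 234.0], 0.8), ([132.0, 299.0], 0.6)]
regulator [([255.0, 240.0], 0.59)]
glue_jar [([265.0, 210.0], 0.81)]
pin_tin []
top {'camera_matrix': [[495.22, 0.0, 243.826], [0.0, 495.22, 188.431], [0.0, 0.0, 1.0]], 'extrinsics': [[0.011, -1.0, -0.005, 0.609], [-0.982, -0.01, -0.187, 530.265], [0.187, 0.007, -0.982, 1520.506], [0.0, 0.0, 0.0, 1.0]]}
knob [([170.0, 214.0], 0.77), ([175.0, 214.0], 0.59)]
bonnet [([174.0, 211.0], 0.73)]
knob_grip [([164.0, 211.0], 0.61)]
regulator [([187.0, 214.0], 0.77)]
glue_jar [([156.0, 188.0], 0.78), ([167.0, 213.0], 0.67)]
pin_tin [([164.0, 248.0], 0.67)]
wrist {'camera_matrix': [[290.101, 0.0, 254.665], [0.0, 290.101, 190.89], [0.0, 0.0, 1.0]], 'tool_from_camera': [[0.002, -0.264, 0.965, -141.521], [1.0, 0.001, -0.002, -0.586], [-0.0, 0.965, 0.264, -67.957], [0.0, 0.0, 0.0, 1.0]]}
knob []
bonnet []
knob_grip []
regulator []
glue_jar []
pin_tin []
{'time_s': 1.05, 'joints': array([-1.39638073e+00,  3.12926734e-01,  1.49771701e+00,  1.91743649e-05,
        1.33102187e+00, -2.23402858e-01]), 'dq': array([ 0.00077582, -0.00144378,  0.00040468,  0.00012527, -0.00064327,
        0.00265102]), 'tau': array([-1.79571362e-04, -4.12171340e+01, -2.59894180e+01, -2.35695488e-04,
        5.36722946e-04,  1.02775849e-05]), 'eef_pos': array([ 203.38039485, -484.00105535,  231.27408073]), 'ee_rot': array([ 0.13969723,  0.69317208,  0.13974848, -0.69315765]), 'force': array([ 0.48671792,  0.62410646, -0.32696166]), 'wrist_torque': array([ 0.01585205,  0.03483672, -0.02943278]), 'grip_width': 0.9967118720576107}
```

View pictures.

```bash
python3 - <<'E'
import cv2,numpy as np
t=cv2.imread("pics/top0.png");s=cv2.imread("pics/side0.png")
a=cv2.resize(t[130:220,160:270],None,fx=6,fy=6,interpolation=cv2.INTER_CUBIC)
cv2.imwrite("pics/topc.png",a)
a=cv2.resize(s[170:310,170:300],None,fx=4.2,fy=4.2,interpolation=cv2.INTER_CUBIC)
cv2.imwrite("pics/sidec.png",a)
E
```

```text
(no output)
```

View pics/top0.png

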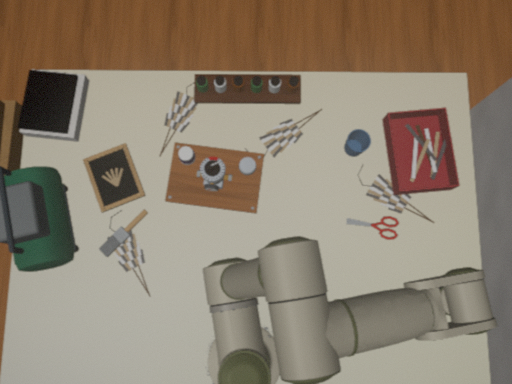

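View pics/side0.png

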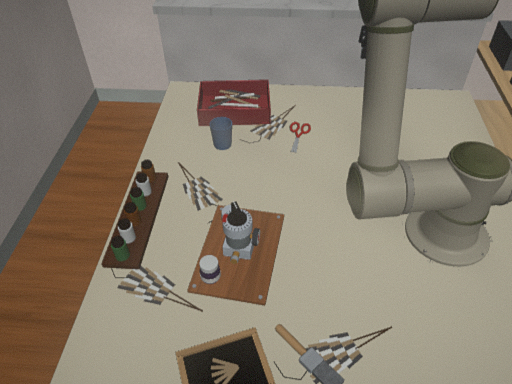

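```bash
sleep 1
```

```text
(no output)
```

View pics/topc.png

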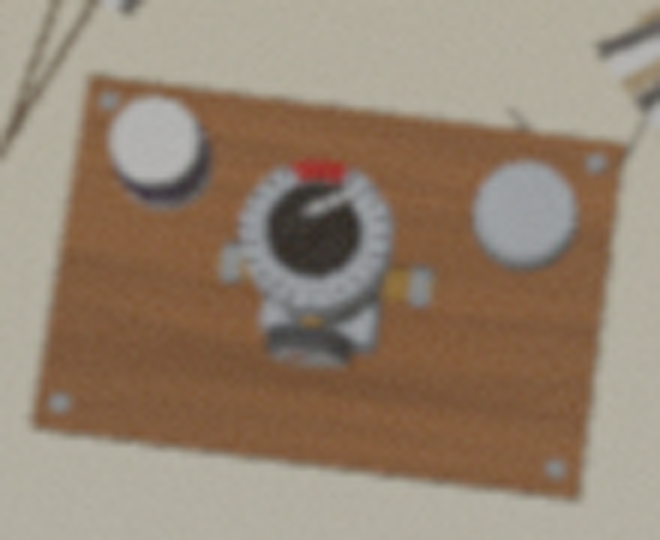

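View pics/sidec.png

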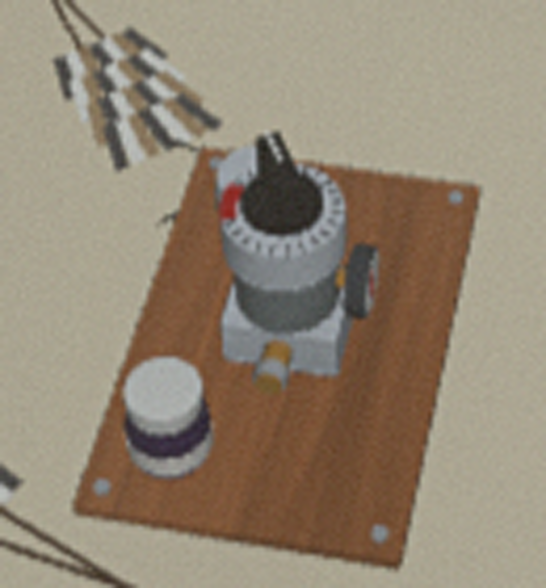

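```bash
cat > h.py <<'E'
from rig import ctrl
import cv2,numpy as np
from scipy.spatial.transform import Rotation as R
def cam(n,s=None):
    c=ctrl.calibration(n);K=np.array(c["camera_matrix"])
    if "extrinsics" in c: return K,np.array(c["extrinsics"])
    s=s or ctrl.sense()
    T=np.eye(4);T[:3,:3]=rot(s);T[:3,3]=s["eef_pos"]
    return K,np.linalg.inv(T@np.array(c["tool_from_camera"]))
def rot(s):
    q=s["ee_rot"];return R.from_quat([q[1],q[2],q[3],q[0]]).as_matrix()
def onz(K,E,u,v,z):
    d=E[:3,:3].T@np.linalg.inv(K)@[u,v,1];o=-E[:3,:3].T@E[:3,3]
    return o+d*(z-o[2])/d[2]
def proj(K,E,p):
    c=K@(E[:3,:3]@np.asarray(p)+E[:3,3]);return c[:2]/c[2]
def ik_delta(s,pos,Rt):
    "delta from measured pose to target, tool axes, in units"
    r=rot(s);return np.round((r.T@(np.asarray(pos)-s["eef_pos"]))/150,4),np.round(np.degrees(R.from_matrix(r.T@Rt).as_rotvec())/60,4)
E
python3 - <<'E'
from h import *
K,E=cam("top")
f=lambda x,y,z:print(np.round(onz(K,E,160+x/6-.4,130+y/6-.4,z),1))
f(314,230,142);f(322,170,136);f(350,190,178);f(305,215,178)
f(155,142,72);f(525,215,47)
for p in [(92,75),(622,148),(578,498),(35,428)]: f(*p,12)
K,E=cam("side")
f=lambda x,y,z:print(np.round(onz(K,E,170+x/4.2-.4,170+y/4.2-.4,z),1))
f(281,203,142);f(231,203,136);f(267,135,178)
s=ctrl.sense();print(rot(s).round(2))
E
```

```text
[574.5 102.1 142. ]
[607.   99.2 136. ]
[586.4  82.3 178. ]
[573.6 104.  178. ]
[637.7 192.4  72. ]
[605.9  -3.5  47. ]
[691.3 236.2  12. ]
[652.5 -56.3  12. ]
[458.6 -33.4  12. ]
[493.7 259.7  12. ]
[573.8 104.7 142. ]
[604.6 101.3 136. ]
[582.7  83.7 178. ]
[[ 0.    0.39 -0.92]
 [ 0.   -0.92 -0.39]
 [-1.   -0.   -0.  ]]
```

```bash
cat >> h.py <<'E'
def Rdown(a):
    y=np.array([np.cos(a),np.sin(a),0]);x=np.array([0,0,-1.]);return np.column_stack([x,y,np.cross(x,y)])
def plan(p0,R0,pos,Rt,n,dec=3):
    "rows of n steps, rounded, reckoned closed loop on the commanded pose"
    p=np.array(p0,float);r=R0.copy();out=[]
    for k in range(n,0,-1):
        d=np.round(r.T@(np.asarray(pos)-p)/k/150,dec);w=np.round(np.degrees(R.from_matrix(r.T@Rt).as_rotvec())/k/60,dec)
        out.append([*d.tolist(),*w.tolist()])
        p=p+r@d*150;r=r@R.from_rotvec(np.radians(w*60)).as_matrix()
    return out,p
E
python3 - <<'E'
from h import *
s=ctrl.sense()
o,p=plan(s["eef_pos"],rot(s),[574,102.5,245],Rdown(0.51),15)
for r in o: print([1]+r)
print(p)
E
```

```text
[1, -0.006, -0.176, -0.253, -0.107, -0.0, 0.0]
[1, -0.006, -0.147, -0.271, -0.107, -0.0, 0.0]
[1, -0.006, -0.116, -0.286, -0.107, -0.0, 0.0]
[1, -0.006, -0.083, -0.297, -0.107, -0.0, 0.0]
[1, -0.006, -0.05, -0.304, -0.107, -0.0, 0.0]
[1, -0.006, -0.015, -0.308, -0.107, -0.0, -0.0]
[1, -0.006, 0.019, -0.308, -0.107, -0.0, -0.0]
[1, -0.006, 0.054, -0.304, -0.107, -0.0, -0.0]
[1, -0.006, 0.087, -0.296, -0.107, -0.0, -0.0]
[1, -0.006, 0.12, -0.284, -0.107, -0.0, -0.0]
[1, -0.006, 0.151, -0.269, -0.107, -0.0, -0.0]
[1, -0.006, 0.18, -0.25, -0.108, -0.0, -0.0]
[1, -0.006, 0.207, -0.229, -0.107, -0.0, -0.0]
[1, -0.007, 0.231, -0.204, -0.108, -0.0, -0.0]
[1, -0.006, 0.252, -0.176, -0.107, -0.0, -0.0]
[573.96108497 102.4643504  244.97021938]
```

Call:
move_arm([
  [[1,-0.006,-0.176,-0.253,-0.107,0,0],[1,-0.006,-0.147,-0.271,-0.107,0,0],[1,-0.006,-0.116,-0.286,-0.107,0,0],[1,-0.006,-0.083,-0.297,-0.107,0,0],[1,-0.006,-0.05,-0.304,-0.107,0,0]],
], force=60)

```text
time_s: 1.55
eef_pos: [327.6, -286.9, 236.0]
ee_rot: [0.327, 0.627, 0.327, -0.627]
force: [0.0, -0.7, -0.3]
grip_width: 1.001
```

Call:
move_arm([
  [[1,-0.006,-0.015,-0.308,-0.107,0,0],[1,-0.006,0.019,-0.308,-0.107,0,0],[1,-0.006,0.054,-0.304,-0.107,0,0],[1,-0.006,0.087,-0.296,-0.107,0,0],[1,-0.006,0.12,-0.284,-0.107,0,0]],
])

```text
time_s: 2.05
eef_pos: [451.3, -91.1, 240.6]
ee_rot: [0.488, 0.512, 0.488, -0.512]
force: [0.2, -0.1, -0.7]
grip_width: 0.999
```

Call:
move_arm([
  [[1,-0.006,0.151,-0.269,-0.107,0,0],[1,-0.006,0.18,-0.25,-0.108,0,0],[1,-0.006,0.207,-0.229,-0.107,0,0],[1,-0.007,0.231,-0.204,-0.108,0,0],[1,-0.006,0.252,-0.176,-0.107,0,0]],
])

```text
time_s: 2.55
eef_pos: [574.7, 104.4, 245.0]
ee_rot: [0.611, 0.356, 0.611, -0.356]
force: [0.5, -1.5, 0.6]
grip_width: 0.996
```

Call:
move_arm([
  [[1,0,0,0,0,0,0],[1,0,0,0,0,0,0]],
])

```text
time_s: 2.75
eef_pos: [573.9, 103.0, 244.4]
ee_rot: [0.61, 0.357, 0.61, -0.358]
force: [-0.1, -0.1, 0.1]
grip_width: 0.999
```

```bash
python3 - <<'E'
from h import *
s=ctrl.sense();im=ctrl.capture("wrist");cv2.imwrite("pics/w1.png",im[:,:,::-1]);np.savez("w1.npz",eef_pos=s["eef_pos"],ee_rot=s["ee_rot"])
print(s["time_s"],s["eef_pos"],rot(s).round(3),s["force"],s["wrist_torque"])
K,E=cam("wrist",s)
print(proj(K,E,[574,102.5,142]),proj(K,E,[574,102.5,178]))
E
```

```text
2.75 [573.90582516 102.97672615 244.41556778] [[-0.001  0.872  0.489]
 [-0.     0.489 -0.872]
 [-1.    -0.001 -0.   ]] [-0.10801564 -0.0881182   0.05744726] [-0.03564567  0.04300128  0.03526984]
[253.06903038 192.41353621] [252.76978424 205.17313804]
```

View pics/w1.png

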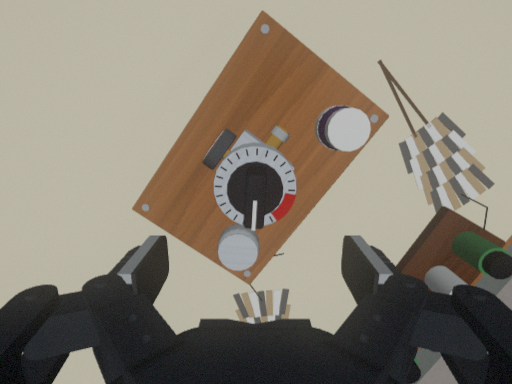

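```bash
python3 - <<'E'
from h import *
im=cv2.imread("pics/w1.png")
cv2.imwrite("pics/w1c.png",cv2.resize(im[135:240,200:310],None,fx=5.5,fy=5.5,interpolation=cv2.INTER_CUBIC))
s=dict(np.load("w1.npz"));K,E=cam("wrist",s)
b,g,r=[im[...,i].astype(int) for i in range(3)]
roi=np.zeros(r.shape,bool);roi[140:235,205:305]=1
red=(r>120)&(g<70)&(b<70)&roi
v,u=np.nonzero(red);P=np.array([onz(K,E,a,c,135) for a,c in zip(u,v)])[:,:2]
for c in [(574,102.5),(574,104),(573,103)]:
    a=np.arctan2(*(P-c).T[::-1]);print("red",len(a),a.min(),a.max(),(a.min()+a.max())/2,np.median(a))
# ring outer: bright/grey pixels -> fit
ring=(abs(r-b)<30)&(r>110)&roi
v,u=np.nonzero(ring|red);
ys,xs=v,u
m=np.uint8(ring|red)*255
m=cv2.morphologyEx(m,cv2.MORPH_CLOSE,np.ones((5,5)));cv2.imwrite("pics/m.png",m)
dark=np.uint8((r<70)&(g<70)&(b<70)&roi)*255
cv2.imwrite("pics/mm.png",cv2.resize(np.hstack([m[135:240,200:310],dark[135:240,200:310]]),None,fx=3,fy=3))
E
```

```text
red 287 -0.40007703242415255 0.40546155238442494 0.002692259980136197 0.01436823267528245
red 287 -0.43875689515424743 0.3621905232874589 -0.038283185933394276 -0.03112469771665696
red 287 -0.4019997102959739 0.3797069761685334 -0.01114636706372027 -0.0007752515682690177
```

View pics/w1c.png

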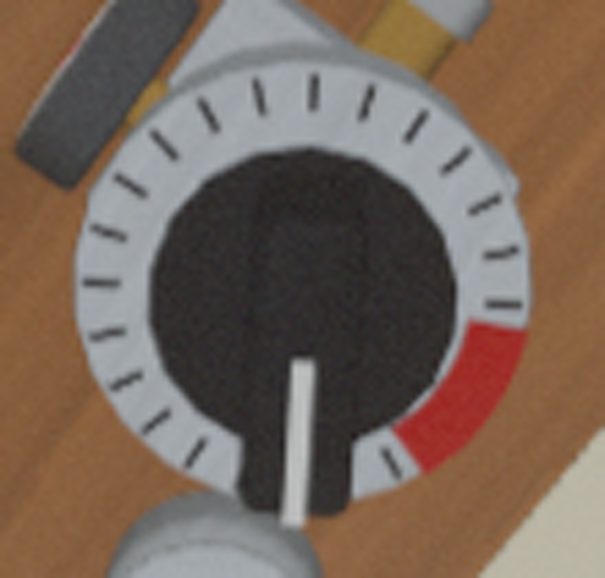

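```bash
python3 - <<'E'
from h import *
s=dict(np.load("w1.npz"));K,E=cam("wrist",s)
f=lambda x,y,z:onz(K,E,200+x/5.5-.4,135+y/5.5-.4,z)
print(f(303.5,299,142),f(302.5,286,136))
a,b=f(303,360,178),f(293,524,178);print(a,b,np.arctan2(*(b-a)[1::-1]))
# bar ends edges near the tip
a,b=f(242,512,178),f(350,512,178);print(a,b,(a+b)/2,np.arctan2(*(b-a)[1::-1])-np.pi/2)
a,b=f(258,200,178),f(243,505,178);print("L",a,b,np.arctan2(*(b-a)[1::-1]))
a,b=f(365,205,178),f(352,505,178);print("R",a,b,np.arctan2(*(b-a)[1::-1]))
# ring top, ticks at 
c=f(302.5,286,136)[:2]
for p in [(500,324),(410,450),(524,326),(428,475),(395,430),(470,320)]:
    q=f(*p,136)[:2]-c;print(np.hypot(*q),np.arctan2(q[1],q[0]))
E
```

```text
[573.78127135 105.94672102 142.        ] [573.3492498  106.37996062 136.        ]
[573.29272406 106.72018445 178.        ] [583.8135437   85.08043895 178.        ] -1.118265411760851
[576.71287266  83.16675792 178.        ] [589.88628098  90.55578725 178.        ] [583.29957682  86.86127259 178.        ] -1.0596193968147425
L [557.25153158 123.14053007 178.        ] [576.33092073  84.15551244 178.        ] -1.1156621056297336
R [569.96053346 129.49210268 178.        ] [589.60995295  91.60370329 178.        ] -1.0923693738614464
32.75740731855074 0.31500772334494315
33.33298199620342 -0.494100521905828
36.66706839381834 0.32676941865596965
38.72675693294715 -0.4882290959100559
29.00002624346235 -0.5032185443713711
27.82254626145653 0.3045244892820405
```

```bash
python3 - <<'E'
from h import *
s=ctrl.sense()
o,p=plan(s["eef_pos"],rot(s),[574,104.5,147],Rdown(0.461),5)
for r in o: print([.5]+r)
print(p)
E
```

```text
[0.5, 0.13, 0.002, -0.003, 0.009, -0.0, 0.0]
[0.5, 0.13, 0.002, -0.002, 0.009, -0.0, 0.0]
[0.5, 0.13, 0.002, -0.003, 0.009, -0.0, 0.0]
[0.5, 0.131, 0.002, -0.002, 0.01, -0.0, 0.0]
[0.5, 0.13, 0.002, -0.003, 0.009, -0.0, 0.001]
[574.0463437  104.5331434  147.07425826]
```

Call:
move_arm([
  [[0.5,0.13,0.002,-0.003,0.009,0,0],[0.5,0.13,0.002,-0.002,0.009,0,0],[0.5,0.13,0.002,-0.003,0.009,0,0],[0.5,0.131,0.002,-0.002,0.01,0,0],[0.5,0.13,0.002,-0.003,0.009,0,0]],
])

```text
time_s: 3.3
eef_pos: [574.0, 103.4, 147.0]
ee_rot: [0.601, 0.373, 0.6, -0.373]
force: [0.4, 0.0, 0.1]
grip_width: 0.501
```

Call:
move_arm([
  [[0.4,0,0,0,0,0,0],[0.4,0,0,0,0,0,0]],
])

```text
time_s: 3.5
eef_pos: [574.4, 104.0, 148.2]
ee_rot: [0.601, 0.373, 0.601, -0.373]
force: [0.5, 0.5, 0.5]
grip_width: 0.399
```

```bash
python3 - <<'E'
from h import *
s=ctrl.sense();im=ctrl.capture("wrist");cv2.imwrite("pics/w2.png",im[:,:,::-1]);np.savez("w2.npz",eef_pos=s["eef_pos"],ee_rot=s["ee_rot"])
print(s["time_s"],s["eef_pos"],rot(s).round(3),s["force"],s["wrist_torque"],s["grip_width"])
E
```

```text
3.5 [574.41356962 103.9984118  148.2097344 ] [[ 0.001  0.896  0.444]
 [-0.     0.444 -0.896]
 [-1.     0.001  0.   ]] [0.54771892 0.46195341 0.54488987] [ 0.03838329  0.02194437 -0.02299445] 0.3994178255106114
```

View pics/w2.png

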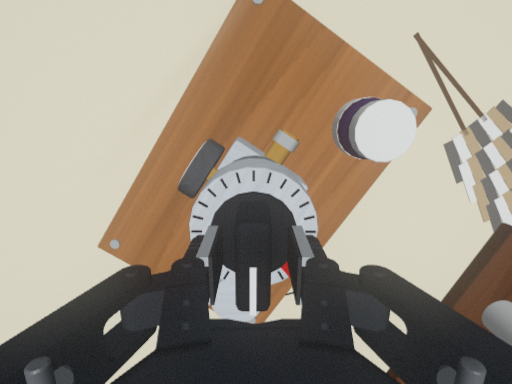

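Call:
move_arm([
  [[0.1,0,0,0,0,0,0],[0.1,0,0,0,0,0,0],[0.1,0,0,0,0,0,0],[0.1,0,0,0,0,0,0]],
], force=60)

```text
time_s: 3.95
eef_pos: [573.8, 104.1, 148.8]
ee_rot: [0.601, 0.372, 0.601, -0.373]
force: [-7.8, -5.1, 9.3]
grip_width: 0.175
```

```bash
cat > st.py <<'E'
from h import *
s=ctrl.sense();r=rot(s);a=np.arctan2(r[1,1],r[0,1])
print("t",s["time_s"],"p",s["eef_pos"].round(2),"bar",round(a-np.pi/2,4),"tilt",r[2,1:].round(4),"F",s["force"].round(2),"Ftool",(r.T@s["force"]).round(2),"M",s["wrist_torque"].round(3),"w",round(s["grip_width"],3))
E
python3 st.py
```

```text
t 3.95 p [573.78 104.05 148.84] bar -1.1092 tilt [-0.0016  0.0011] F [-7.8  -5.07  9.29] Ftool [-9.27 -9.26  1.07] M [-0.817  1.387 -0.076] w 0.175
```

Call:
move_arm([
  [[0.1,-0.0035,-0.0035,0,0,0,0],[0.1,0,0,0,0,0,0]],
])

```text
time_s: 4.15
eef_pos: [573.7, 104.0, 148.9]
ee_rot: [0.601, 0.372, 0.601, -0.373]
force: [-5.3, -4.2, 5.0]
grip_width: 0.179
```

```bash
python3 st.py
```

```text
t 4.15 p [573.69 104.04 148.86] bar -1.1092 tilt [-0.0005  0.001 ] F [-5.29 -4.23  5.  ] Ftool [-4.99 -6.63  1.44] M [-0.602  0.803  0.002] w 0.179
```

Call:
move_arm([
  [[0.1,-0.0035,-0.008,0,0,0,0],[0.1,0,0,0,-0.05,0,0],[0.1,0,0,0,-0.1,0,0],[0.1,0,0,0,-0.1,0,0],[0.1,0,0,0,0,0,0]],
])

```text
time_s: 4.65
eef_pos: [573.4, 103.9, 148.9]
ee_rot: [0.645, 0.291, 0.644, -0.29]
force: [2.0, -1.6, 1.4]
grip_width: 0.175
```

```bash
python3 st.py
```

```text
t 4.65 p [573.39 103.93 148.93] bar -0.8464 tilt [0.0014 0.0015] F [ 1.98 -1.62  1.37] Ftool [-1.37  0.41  2.53] M [-0.25  -0.335  0.043] w 0.175
```

Call:
move_arm([
  [[0.1,0,0,0,-0.1,0,0],[0.1,0,0,0,-0.1,0,0],[0.1,0,0,0,-0.1,0,0],[0.1,0,0,0,-0.07,0,0],[0.1,0,0,0,0,0,0]],
])

```text
time_s: 5.15
eef_pos: [573.2, 103.8, 148.9]
ee_rot: [0.689, 0.162, 0.688, -0.162]
force: [1.5, -2.8, 2.2]
grip_width: 0.175
```

```bash
python3 - <<'E'
from h import *
im=ctrl.capture("wrist");cv2.imwrite("pics/w3.png",im[:,:,::-1])
E
python3 st.py
```

```text
t 5.2 p [573.2  103.84 148.9 ] bar -0.4635 tilt [0.0002 0.0014] F [ 0.93 -2.62  2.53] Ftool [-2.52 -1.93  2.01] M [-0.458 -0.215  0.051] w 0.175
```

View pics/w3.png

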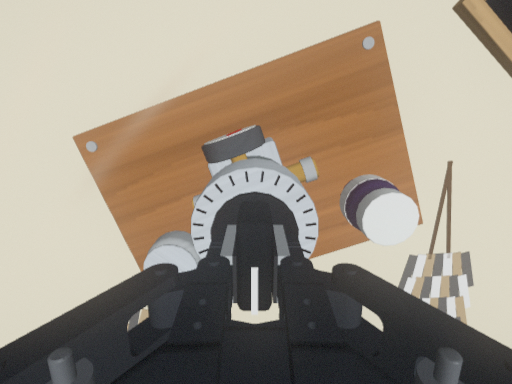

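Call:
move_arm([
  [[0.1,-0.008,0,0,0,0,0],[0.1,-0.008,0,0,0,0,0],[0.1,0,0,0,0,0,0]],
])

```text
time_s: 5.5
eef_pos: [573.2, 103.9, 150.4]
ee_rot: [0.689, 0.162, 0.688, -0.162]
force: [4.2, -3.4, -2.2]
grip_width: 0.18
```

```bash
python3 st.py
```

```text
t 5.5 p [573.15 103.85 150.4 ] bar -0.4626 tilt [0.     0.0007] F [ 4.16 -3.4  -2.22] Ftool [ 2.22 -1.19  5.24] M [-0.5   -0.785  0.027] w 0.18
```

Call:
move_arm([
  [[0.1,-0.008,0,0,0,0,0],[0.1,0,0,0,0,0,0]],
])

```text
time_s: 5.7
eef_pos: [573.1, 103.8, 151.0]
ee_rot: [0.688, 0.162, 0.688, -0.162]
force: [5.3, -3.0, -7.1]
grip_width: 0.178
```

```bash
python3 st.py
```

```text
t 5.7 p [573.14 103.82 151.03] bar -0.4627 tilt [-0.0001  0.0004] F [ 5.29 -3.05 -7.1 ] Ftool [ 7.1  -0.36  6.09] M [-0.434 -1.039  0.024] w 0.178
```

Call:
move_arm([
  [[0.1,-0.004,0,0,-0.019,0,0],[0.1,0,0,0,-0.019,0,0]],
])

```text
time_s: 5.9
eef_pos: [573.1, 103.8, 151.3]
ee_rot: [0.691, 0.148, 0.691, -0.148]
force: [7.3, -3.5, -10.4]
grip_width: 0.178
```

```bash
python3 st.py
```

```text
t 5.9 p [573.11 103.8  151.26] bar -0.4226 tilt [-0.0001 -0.    ] F [  7.31  -3.49 -10.42] Ftool [10.42 -0.18  8.1 ] M [-0.472 -1.183 -0.174] w 0.178
```

Call:
move_arm([
  [[0.1,0,0,0.007,-0.019,0,0],[0.1,0,0,0,-0.019,0,0]],
])

```text
time_s: 6.1
eef_pos: [573.2, 103.8, 151.3]
ee_rot: [0.693, 0.134, 0.695, -0.134]
force: [2.9, -1.3, -10.5]
grip_width: 0.172
```

```bash
python3 st.py
```

```text
t 6.1 p [573.2  103.76 151.28] bar -0.3811 tilt [-0.0006 -0.0025] F [  2.92  -1.28 -10.47] Ftool [10.46 -0.09  3.21] M [-0.14  -0.403 -0.144] w 0.172
```

Call:
move_arm([
  [[0.1,0,0,0,-0.019,0,0],[0.1,0,0,0,-0.019,0,0]],
])

```text
time_s: 6.3
eef_pos: [573.2, 103.7, 151.7]
ee_rot: [0.696, 0.119, 0.698, -0.12]
force: [1.5, -1.7, -11.6]
grip_width: 0.177
```

```bash
python3 st.py
```

```text
t 6.3 p [573.23 103.72 151.66] bar -0.3397 tilt [-0.0006 -0.0019] F [  1.51  -1.69 -11.57] Ftool [11.56 -1.09  2.01] M [-0.169 -0.303 -0.19 ] w 0.177
```

Call:
move_arm([
  [[0.1,0,0,0,-0.019,0,0],[0.1,0,0,0,-0.019,0,0]],
])

```text
time_s: 6.5
eef_pos: [573.2, 103.7, 152.0]
ee_rot: [0.699, 0.105, 0.7, -0.105]
force: [0.6, -0.9, -12.4]
grip_width: 0.181
```

```bash
python3 st.py
```

```text
t 6.5 p [573.25 103.71 152.01] bar -0.2993 tilt [-0.0005 -0.0017] F [  0.64  -0.92 -12.37] Ftool [12.36 -0.69  0.91] M [-0.215 -0.012 -0.189] w 0.181
```

Call:
move_arm([
  [[0.1,0.004,0,0,-0.019,0,0],[0.1,0,0,0,-0.019,0,0]],
])

```text
time_s: 6.7
eef_pos: [573.3, 103.7, 152.0]
ee_rot: [0.701, 0.091, 0.702, -0.091]
force: [-3.2, -3.1, -8.9]
grip_width: 0.176
```

```bash
python3 st.py
```

```text
t 6.7 p [573.3  103.69 151.98] bar -0.2592 tilt [-0.0004 -0.0012] F [-3.25 -3.13 -8.86] Ftool [ 8.86 -3.85 -2.33] M [-0.25   0.61  -0.165] w 0.176
```

Call:
move_arm([
  [[0.1,0,0,0,-0.019,0,0],[0.1,0,0,0,-0.019,0,0]],
])

```text
time_s: 6.9
eef_pos: [573.3, 103.7, 152.0]
ee_rot: [0.702, 0.077, 0.703, -0.077]
force: [-4.3, -2.3, -7.4]
grip_width: 0.174
```

```bash
python3 st.py
```

```text
t 6.9 p [573.34 103.67 151.97] bar -0.2194 tilt [-0.0003 -0.0012] F [-4.33 -2.33 -7.37] Ftool [ 7.37 -3.22 -3.71] M [-0.235  0.977 -0.098] w 0.174
```

Call:
move_arm([
  [[0.1,-0.004,0,0,0,0,0],[0.1,0,0,0,0,0,0]],
])

```text
time_s: 7.1
eef_pos: [573.4, 103.7, 152.2]
ee_rot: [0.702, 0.078, 0.703, -0.078]
force: [-5.6, -1.3, -11.1]
grip_width: 0.173
```

```bash
python3 st.py
```

```text
t 7.1 p [573.36 103.69 152.2 ] bar -0.2209 tilt [-0.0003 -0.0014] F [ -5.64  -1.32 -11.05] Ftool [11.06 -2.52 -5.2 ] M [-0.202  0.9    0.007] w 0.173
```

Call:
move_arm([
  [[0.1,0,0,-0.0045,-0.019,0,0],[0.1,0,0,0,-0.019,0,0]],
])

```text
time_s: 7.3
eef_pos: [573.3, 103.7, 152.8]
ee_rot: [0.704, 0.063, 0.704, -0.063]
force: [-4.3, -2.9, -5.0]
grip_width: 0.178
```

```bash
python3 st.py
```

```text
t 7.3 p [573.28 103.73 152.8 ] bar -0.1796 tilt [-0.0001  0.0006] F [-4.31 -2.94 -5.03] Ftool [ 5.03 -3.66 -3.72] M [-0.412  0.911 -0.069] w 0.178
```

Call:
move_arm([
  [[0.1,-0.008,0,0,0,0,0],[0.1,0,0,0,0,0,0]],
])

```text
time_s: 7.5
eef_pos: [573.3, 103.7, 154.7]
ee_rot: [0.705, 0.063, 0.704, -0.064]
force: [-4.9, -2.9, -6.0]
grip_width: 0.176
```

```bash
python3 st.py
```

```text
t 7.5 p [573.29 103.74 154.67] bar -0.18 tilt [-0.0001  0.001 ] F [-4.85 -2.93 -5.99] Ftool [ 5.99 -3.75 -4.26] M [-0.381  0.924  0.117] w 0.176
```

Call:
move_arm([
  [[0.1,-0.01,0,0,0,0,0],[0.1,-0.01,0,0,0,0,0],[0.1,0,0,0,0,0,0]],
])

```text
time_s: 7.8
eef_pos: [573.3, 103.7, 157.8]
ee_rot: [0.705, 0.063, 0.704, -0.064]
force: [-5.5, -3.3, -4.0]
grip_width: 0.172
```

```bash
python3 st.py
```

```text
t 7.8 p [573.3  103.74 157.79] bar -0.18 tilt [-0.0001  0.0011] F [-5.55 -3.27 -3.98] Ftool [ 3.98 -4.21 -4.88] M [-0.329  1.04   0.03 ] w 0.172
```

Call:
move_arm([
  [[0.1,-0.008,0,0,0,0,0],[0.1,-0.008,0,0,0,0,0],[0.1,0,0,0,0,0,0]],
])

```text
time_s: 8.1
eef_pos: [573.3, 103.7, 160.1]
ee_rot: [0.705, 0.064, 0.704, -0.064]
force: [-5.8, -3.2, -3.9]
grip_width: 0.173
```

```bash
python3 st.py
```

```text
t 8.1 p [573.3  103.74 160.15] bar -0.1801 tilt [-0.0001  0.0011] F [-5.8  -3.19 -3.89] Ftool [ 3.89 -4.17 -5.14] M [-0.379  1.005  0.065] w 0.173
```

Call:
move_arm([
  [[0.1,-0.007,0,0,0,0,0],[0.1,0,0,0,0,0,0]],
])

```text
time_s: 8.3
eef_pos: [573.3, 103.8, 161.0]
ee_rot: [0.705, 0.063, 0.704, -0.064]
force: [-4.2, -3.6, -5.6]
grip_width: 0.174
```

```bash
python3 st.py
```

```text
t 8.3 p [573.28 103.78 161.03] bar -0.18 tilt [-0.0001  0.001 ] F [-4.17 -3.58 -5.58] Ftool [ 5.58 -4.27 -3.46] M [-0.463  0.897  0.039] w 0.174
```

Call:
move_arm([
  [[0.1,-0.003,0,0,0,0,0],[0.1,0,0,0,0,0,0]],
])

```text
time_s: 8.5
eef_pos: [573.3, 103.8, 161.0]
ee_rot: [0.704, 0.064, 0.704, -0.064]
force: [-4.5, -3.2, -7.2]
grip_width: 0.175
```

```bash
python3 st.py
```

```text
t 8.5 p [573.26 103.76 161.01] bar -0.1805 tilt [-0.0001  0.0007] F [-4.5  -3.23 -7.19] Ftool [ 7.19 -3.98 -3.86] M [-0.383  0.675  0.094] w 0.175
```

Call:
move_arm([
  [[0.1,-0.004,0,0,0,0,0],[0.1,0,0,0,0,0,0]],
])

```text
time_s: 8.7
eef_pos: [573.2, 103.8, 161.1]
ee_rot: [0.704, 0.064, 0.704, -0.064]
force: [-2.6, -3.6, -11.4]
grip_width: 0.175
```

```bash
python3 st.py
```

```text
t 8.7 p [573.19 103.77 161.08] bar -0.181 tilt [-0.0001  0.0001] F [ -2.6   -3.61 -11.44] Ftool [11.44 -4.02 -1.91] M [-0.421  0.282  0.077] w 0.175
```

Call:
move_arm([
  [[0.1,0.004,0,0,0,0,0],[0.5,0,0,0,0,0,0],[0.5,0,0,0,0,0,0],[0.5,0,0,0,0,0,0],[0.5,0,0,0,0,0,0]],
])

```text
time_s: 9.2
eef_pos: [573.6, 104.0, 161.3]
ee_rot: [0.705, 0.064, 0.704, -0.064]
force: [-0.5, 0.1, 0.3]
grip_width: 0.5
```

```bash
python3 st.py; python3 - <<'E'
from h import *
im=ctrl.capture("wrist");cv2.imwrite("pics/w4.png",im[:,:,::-1])
im=ctrl.capture("side");cv2.imwrite("pics/s4.png",cv2.resize(im[170:310,170:300,::-1],None,fx=4.2,fy=4.2,interpolation=cv2.INTER_CUBIC))
E
```

```text
t 9.2 p [573.58 103.98 161.34] bar -0.1813 tilt [0.0005 0.0017] F [-0.46  0.05  0.31] Ftool [-0.31 -0.03 -0.46] M [-0.007  0.014 -0.019] w 0.5
```

View pics/w4.png

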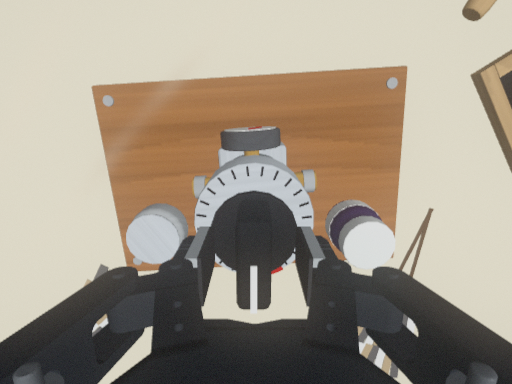

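View pics/s4.png

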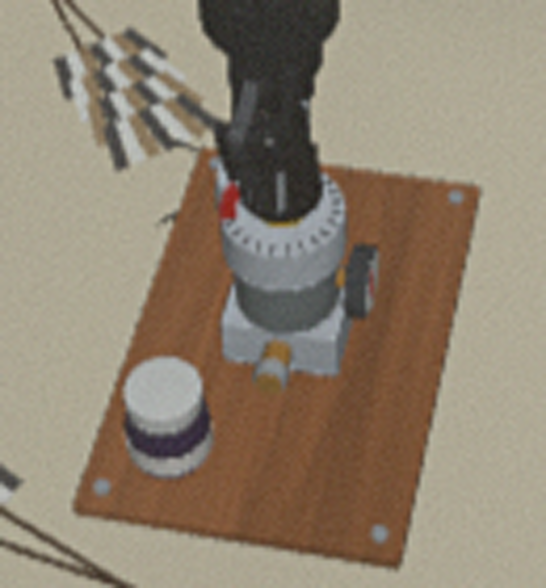

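The wrist view shows the bar held clear between the open fingers, pointer over the red at about (268,272). The side view shows a yellow sleeve at about crop (285,220). I'll retreat upward and check again.

Call:
move_arm([
  [[0.5,-0.1,0,0,0,0,0],[0.5,-0.2,0,0,0,0,0],[0.5,-0.2,0,0,0,0,0],[0.5,-0.2,0,0,0,0,0],[0.5,0,0,0,0,0,0]],
])

```text
time_s: 9.8
eef_pos: [574.4, 103.9, 270.0]
ee_rot: [0.707, 0.064, 0.701, -0.064]
force: [0.3, -1.0, -0.2]
grip_width: 0.503
```

```bash
python3 st.py; python3 - <<'E'
from h import *
im=ctrl.capture("wrist");cv2.imwrite("pics/w5.png",im[:,:,::-1])
im=ctrl.capture("side");cv2.imwrite("pics/s5.png",cv2.resize(im[170:310,170:300,::-1],None,fx=4.2,fy=4.2,interpolation=cv2.INTER_CUBIC))
E
```

```text
t 9.8 p [574.42 103.91 270.02] bar -0.1811 tilt [0.0014 0.0078] F [ 0.35 -1.04 -0.24] Ftool [ 0.25 -0.96  0.53] M [ 0.047 -0.045  0.002] w 0.503
```

View pics/w5.png

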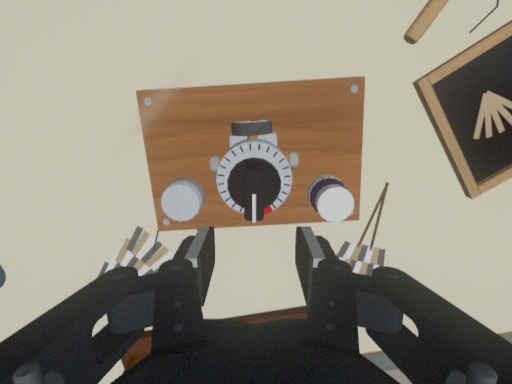

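View pics/s5.png

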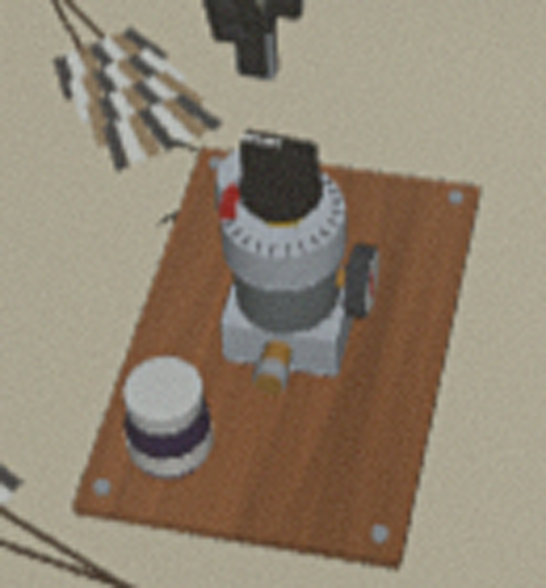

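```bash
python3 -c "
from rig import ctrl
print(ctrl.finish_job())"
```

```text
the job is handed in; nothing more can be done
None
```

I turned the knob into the red band, found the locking notch by feel, and drew it straight up until it stopped. Then I let go and moved the gripper clear. I handed the job in at about 10 s.

- **Notch:** it lay about 0.09 rad clockwise of the band's middle. There the lift load dropped from 11 N to 5 N and the knob rose freely.
- **Lift:** the knob stopped after about 12.1 mm of tool travel, which matches the 12 mm full lift. At the stop the pull rose to 11.4 N.
- **Loads:** the highest upward pull I read was 12.4 N and the highest twist about 0.19 N m. I only have readings at the end of each move.
- **Last pictures:** the yellow sleeve shows under the knob, the pointer is over the red band, and the jar and tin look unmoved. I didn't compare the other objects on the table against the first pictures.

One disagreement: the cameras differed by about 4 mm on where the knob's axis was. I took a value in between and corrected it from the side forces once I had gripped the bar; no check failed.

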